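# Open the push-and-turn bottle of contact cleaner

## Task

The router's bare antenna socket is to be wiped, so open the square cleaner bottle that sits in its stand: press the child-resistant cap down, turn it anticlockwise while it is held down, and lift it off. Finish while holding the cap in the gripper, still and level, a few centimetres clear of the open mouth and straight above it. Leave the bottle seated in its stand and everything else where it is.

Things in the scene. Friction and masses are not known exactly. Their poses are not given: they have to be found in the camera images.
- cap: White ribbed round push-and-turn cap on the bottle: 54 mm across, 26 mm tall, upright sides to grip, about 30 g. Origin: centre of its lower edge; z up. Locked at the start, its x along the bottle's x. A spring carries it: pressing moves it down 7.5 mm to a hard stop, with 4 N at first, 10 N at 4.5 mm, 15 N at the end. Twisting it pressed needs about 0.2 N m.
- cap_top (a point): Centre of the cap's flat top, 26 mm above body cap, 163 mm above the table at the start; z up. Pressed down 5 mm or more (6 is good), the cap turns anticlockwise seen from above; turned 40 to 82 degrees from the start (best 61; hard stop at 83) it lifts straight off. Unpressed it does not turn, clockwise never; short of 40 degrees it does not lift.
- bottle: Square cleaner bottle, off-white plastic, blank paper labels, 60 x 60 mm, 95 mm to its shoulders, which slope in to the round neck at 120 mm; 142 mm tall to the mouth, 155 mm with the cap; 110 to 310 g by filling. Stands loose in the stand's square socket, 1.5 mm of play each side, so it cannot turn. Origin: centre of its foot; z up.
- bottle_mouth (a point): Centre of the bottle's round mouth, 142 mm above the bottle's origin; the neck is 31 mm across, 43 mm over its lugs. The locked cap's origin lies 13.5 mm below this point.
- stand: Weighted grey bottle stand, does not move: foot plate 100 x 100 x 8 mm, on it a square socket 71 mm outside, 63 mm inside, 40 mm deep. Origin: centre of its underside; the bottle's foot rests 8 mm above it.
- router: Bystander: dark finned metal router 105 x 100 mm, 44 mm tall, with two black paddle antennas 194 mm high at its side nearest the robot. Origin: centre of its underside.
- swab_jar: Bystander: clear round jar of cotton swabs, 72 mm across, 85 mm tall. Stands on one side and the bottle stand on the other, either way round. Origin: centre of its underside.
- antenna: Bystander: spare black paddle antenna lying on the table, 205 mm long, 23 mm wide. Origin: near its middle, on the table; x along it.
- screwdriver: Bystander: grey-handled screwdriver lying on the table, 170 mm long, 26 mm thick. Origin: its middle, on the table; x along it.
Mind the look-alikes: they are no part of the job. There is more than one size of the cap; the one meant has the size given above.

How it is judged:
By the outcome, as a careful person would: the job done as asked, in the order asked, and still so for the second after the job is handed in, while the arm keeps its last pose, push and grip.
It also fails if it takes over 38 s, if anything falls off the work surface, if the arm or the gripper's body presses on something with over 40 N, if the wrist force passes 120 N, or if a joint passes its speed limit or range.

## Robot

A 6-joint arm with a two-finger parallel gripper is mounted at the origin on the work surface. World frame = base frame: x ahead of the robot, y to its left, z up, the work surface at z = 0. Lengths are in m, angles in rad, forces in N, time in s.
With the tool pointing down it reaches from about 0.25 to 0.775 m from the base axis. Payload 4 kg.
Tool frame: the origin (TCP) lies midway between the tips of the shut fingers; the grasp point (between the pads) lies 19 mm behind it (robot.grip_point_offset is the distance from the TCP to the grasp point, in m); z points along the fingers, y is the line along which they close (so a half turn about z gives the same grasp; the last joint's range is limited). The gripper opens to 94 mm and grips with 3 to 60 N. Pads are 16 mm wide; open, the fingers measure 119 mm over their backs; the gripper's body (75 mm by 177 mm) begins 78 mm behind the grasp point.
Start: joints at [1.098, 0.087, 1.371, -0, 1.684, -0.103], TCP at [0.199, 0.513, 0.206] pointing down, gripper open.
Joint ranges: [-3.1, 3.1], [-0.76, 2.03], [0.27, 2.55], [-1.08, 4.22], [0.17, 2.65], [-2.57, 2.57]. Speed limits (rad/s): [2.79, 2.79, 3.14, 3.14, 3.14, 3.14].

## Interface

Orientations are given as a rotation vector (axis times angle).
In Python, from bench import robot gives the robot as it stands. The module is installed in compiled form; this text tells all that it offers.
- The arm moves only by the tool apply_moves, never from a script. Its argument "rows" is a list of rows, each a list of 5 numbers: the shift along the world's x, y, z as a fraction of full scale, then the turn about the world's z as a fraction of full scale, then the opening, from 0 (shut) to 1 (fully open). In form: [[x, y, z, roll, hand], ...]. A call has 1 to 20 rows; each row shifts and turns the commanded pose from where the row before left it; what a row does not reach is not made up. Full scale, the value 1, is 0.025 m for a shift and 6 degrees for a turn. A row lasts 1/10 s, in which the tool goes at most 50 mm and 8.59 degrees, less where a joint would pass 70% of its speed; a pose out of reach is approached as far as the arm can. A call with a number of a shift or a turn outside -1 to 1 is refused whole. A call with a gripper value outside its range is refused whole. The fingers move at their own pace and stop on an object; "newtons" is the grip in N (left out, the last holds). Time passes only in rows, so rows that do not move let the fingers close. It gives the time, the measured TCP pose, the force, the opening and the grip force at its end, in the units of the state.
- robot.state(): the state, without advancing time (a new reading comes with each control period).
- robot.read_camera(name): name is "scene" or "top"; returns a dict with "img" (384x512x3 uint8, red, green, blue), "intrinsics" (3x3 intrinsics, pixels), "world_to_cam" (4x4, takes a point from world to camera coordinates). Camera axes: x right, y up, looking along -z (the intrinsics and any distortion apply to the point x, -y, -z); pixel columns grow to the right and rows downward; lengths in m; the calibration is good to about 2 mm. A picture is of the moment at which its call begins. There is no depth.
- robot.hand_in(): hands the job in; it is judged then, once.
Trained networks look in a picture, given as the dict that the camera call returned (one of the last four; its "shot" number tells which), for a name from the list of things; names that differ only in an ending like _2 or _b are one class to them, and where a whole thing is asked for, a point or a joint stands for the part that bears it (a point fixed in the world has none). Each returns a list of dicts, best first, with "p" (0 to 1); they miss things now and then, are a little off and sometimes report something else, mostly with a low value. They report only what shows in the picture. A call takes as long as a camera call. They do not tell look-alikes from the thing itself.
- robot.silhouettes(picture, query): "region" (384x512 bool, what is visible of it) and "point" ([row, column] in pixels, amid what is visible of it).
- robot.landmark_of(picture, query): "point" ([row, column] in pixels: a listed point, or the origin of a listed thing).
The state is a dict: "t": time; "joints": joint angles; "joint_vel": joint speeds; "joint_torque": joint torques, N m; "tool_pos": TCP position; "tool_rot": TCP orientation; "force": force on the tool from outside, world axes, zero at the start; "ft_torque": the same for the moment, N m; "opening": opening from 0.0 (shut) to 1.0 (fully open); "grasp_force": force on a finger pad.
Only numpy, scipy, OpenCV 4.12 (cv2) and the standard library are available. Lean on these libraries where they do the work, as an engineer would, in place of code of your own. Each camera call takes 0.05 s, during which the arm holds its last target. There are 200 camera calls.

## Working session

There is one attempt and no reset: what is moved stays moved. The work goes in short steps, Python scripts to look and compute and a tool call to move; the robot and the scene stay as the last step left them, time stands still between calls to the robot, and variables do not carry over. Pictures are saved under pics/ and viewed, at most 10 in all, crops included, and the job is handed in when it is done.

Besides the shell and the picture viewer there is one more tool, called after ">>>" as name(argument=value, ...) on one line, values as JSON. apply_moves: Moves the arm, as the interface text tells. Shift numbers are shares of 0.025 m and turn numbers shares of 6 degrees, none past 1 either way. Its arguments: {"type":"object","properties":{"rows":{"type":"array"},"newtons":{"type":"number"}},"required":["rows"]}

```bash
mkdir -p pics
cat > h.py <<'E'
import numpy as np, cv2
from bench import robot
def proj(P,X):
    X=np.atleast_2d(X); W=P["world_to_cam"]; c=X@W[:3,:3].T+W[:3,3]; c=c*[1,-1,-1]
    u=c@np.array(P["intrinsics"]).T; return u[:,:2]/u[:,2:]
def ray(P,rc):
    K=np.array(P["intrinsics"]);W=np.array(P["world_to_cam"])
    d=np.linalg.solve(K,[rc[1],rc[0],1.])*[1,-1,-1]
    return -W[:3,:3].T@W[:3,3], W[:3,:3].T@d
def atz(P,rc,z):
    o,d=ray(P,rc); return o+d*(z-o[2])/d[2]
E
python3 - <<'E'
from h import *
ims=[]
for n in("scene","top"):
    P=robot.read_camera(n); im=P["img"][:,:,::-1].copy()
    for q,z in(("cap_top",.163),("cap",.137),("bottle",.008),("bottle_mouth",.15),("stand",0),("swab_jar",0),("router",0)):
        for r in robot.landmark_of(P,q)[:3]:
            print(n,q,round(r["p"],2),np.round(r["point"],1),np.round(atz(P,r["point"],z),3))
    ims.append(im)
cv2.imwrite("pics/a.png",cv2.resize(np.vstack(ims),(800*384//600*1,600)) if 0 else ims[0]); cv2.imwrite("pics/b.png",ims[1])
print(robot.state())
E
```

```text
scene cap_top 0.8 [295.9 392.3] [0.762 0.221 0.163]
scene cap_top 0.68 [217.1 403.4] [0.571 0.2   0.163]
scene cap_top 0.6 [202.7 390.9] [0.546 0.164 0.163]
scene cap 0.97 [299.6 385.6] [0.764 0.215 0.137]
scene cap 0.63 [213.9 388.6] [0.56  0.17  0.137]
scene cap 0.61 [222.8 396.3] [0.576 0.193 0.137]
scene bottle 0.87 [244.8 380.5] [0.575 0.191 0.008]
scene bottle_mouth 0.63 [219.1 399.2] [0.572 0.194 0.15 ]
scene stand 0.74 [248.8 382.4] [0.579 0.199 0.   ]
scene swab_jar 0.87 [180.7 269.9] [ 0.502 -0.154  0.   ]
scene swab_jar 0.21 [250.2 385.3] [0.58  0.207 0.   ]
scene router 0.78 [292.6 276.1] [ 0.801 -0.012  0.   ]
top cap_top 0.95 [165.1 114.1] [0.677 0.214 0.163]
top cap_top 0.81 [207.6 117.5] [0.575 0.204 0.163]
top cap_top 0.55 [258.  140.1] [0.457 0.15  0.163]
top cap 0.8 [164.  118.2] [0.684 0.211 0.137]
top cap 0.67 [257.6 144.4] [0.457 0.145 0.137]
top cap 0.63 [208.2 123.2] [0.576 0.197 0.137]
top bottle 0.82 [212.  135.9] [0.575 0.195 0.008]
top bottle_mouth 0.65 [210.2 122.9] [0.57  0.195 0.15 ]
top stand 0.82 [213.1 139.7] [0.573 0.187 0.   ]
top swab_jar 0.9 [232.5 264.3] [ 0.516 -0.148  0.   ]
top router 0.8 [130.1 211.1] [ 0.799 -0.006  0.   ]
{'t': 0.8, 'joints': array([ 1.09787226e+00,  8.71380069e-02,  1.37065548e+00,  3.22837692e-05,
        1.68354712e+00, -1.03102133e-01]), 'joint_vel': array([ 0.00069927, -0.00017046, -0.00085317,  0.00029374, -0.00031426,
       -0.0010544 ]), 'joint_torque': array([-1.45622886e-03, -3.39998245e+01, -3.02573454e+01,  7.16924015e-02,
        2.34103325e-02,  3.42883379e-05]), 'tool_pos': array([0.19881596, 0.51286421, 0.20556241]), 'tool_rot': array([5.77597021e-01, 3.08799763e+00, 3.93917656e-04]), 'force': array([0.24974826, 0.87154058, 0.86677219]), 'ft_torque': array([0.00831541, 0.06225284, 0.00254105]), 'grasp_force': 0.0, 'opening': 1.0012271842621414}
```

View pics/a.png

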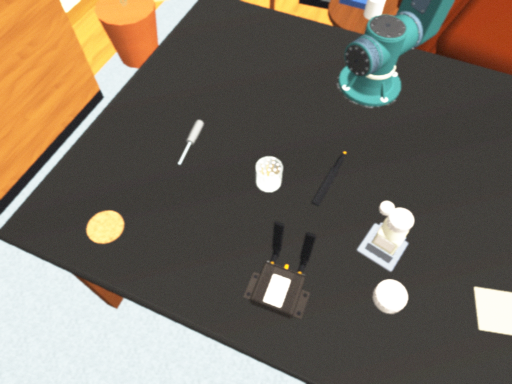

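View pics/b.png

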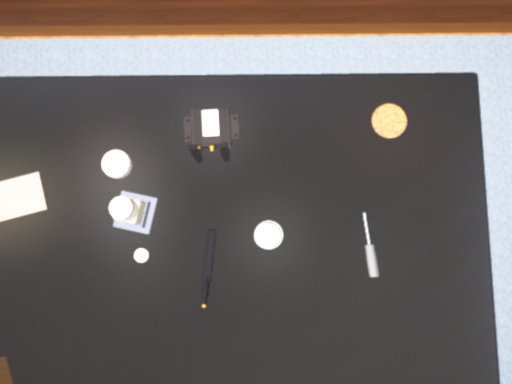

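The bottle and cap stand in the stand at scene pixel (397,222) and top pixel (124,208). Two loose caps lie on the table as look-alikes: a large one at top pixel (116,164) and a small one at (141,255). Next I'll refine the cap position with crops.

Run:
```python
from h import *
from scipy.optimize import least_squares
ims=[];rays=[]
a=np.linspace(0,2*np.pi,40)
circ=lambda x,y,z:np.c_[x+.027*np.cos(a),y+.027*np.sin(a),0*a+z]
for n in("scene","top"):
    P=robot.read_camera(n); im=P["img"][:,:,::-1].copy()
    u=proj(P,[[.573,.202,.163]])[0]
    r=min(robot.landmark_of(P,"cap_top"),key=lambda r:np.hypot(*(r["point"][::-1]-u)))
    s=min(robot.silhouettes(P,"cap"),key=lambda r:np.hypot(*(np.array(r["point"])[::-1]-u)))
    m=s["region"]; ys,xs=np.nonzero(m)
    # model: cap hull centroid + extents
    def f(p):
        h=np.vstack([proj(P,circ(*p,.137)),proj(P,circ(*p,.163))])
        return (h.min(0)+h.max(0))/2-[(xs.min()+xs.max())/2,(ys.min()+ys.max())/2]
    q=least_squares(f,[.573,.202]).x
    h=np.vstack([proj(P,circ(*q,.137)),proj(P,circ(*q,.163))])
    print(n,"sil",s["p"],np.round(q,4),"bbox",xs.min(),xs.max(),ys.min(),ys.max(),"model",h.min(0).round(1),h.max(0).round(1),"lm",atz(P,r["point"],.163).round(4))
    x0,y0=(u-32).astype(int)
    c=cv2.resize(im[y0:y0+64,x0:x0+64],None,fx=6,fy=6,interpolation=cv2.INTER_CUBIC)
    for z in(.137,.163): cv2.polylines(c,[(((proj(P,circ(.573,.202,z))-[x0,y0]+.5)*6).astype(int))],True,(0,0,255),1)
    ims.append(c)
cv2.imwrite("pics/c.png",np.hstack(ims))
```

```text
scene sil 0.55 [0.5754 0.1954] bbox 387 412 208 233 model [385.8 207.5] [413.2 233.5] lm [0.5702 0.1917 0.163 ]
top sil 0.67 [0.5748 0.1989] bbox 109 133 197 219 model [108.3 196.3] [133.7 219.7] lm [0.5772 0.2071 0.163 ]
```

View pics/c.png

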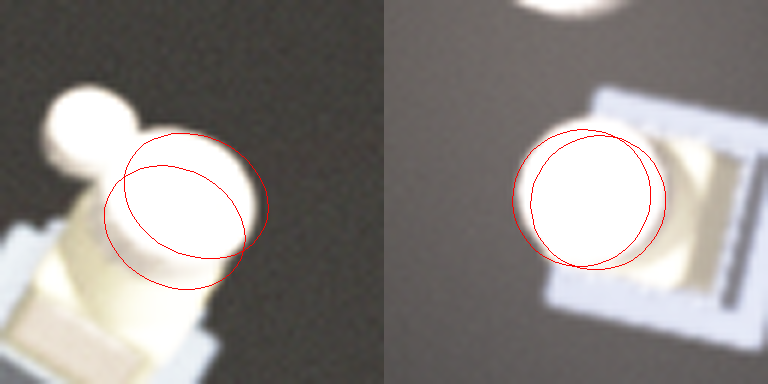

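The blob sits slightly off the drawn model (about 1–2 px), so the cap centre is about (0.575, 0.197).

>>> apply_moves(rows=[[0.75, -0.63, 0, 0, 1], [0.75, -0.63, 0, 0, 1], [0.75, -0.63, 0, 0, 1], [0.75, -0.63, 0, 0, 1], [0.75, -0.63, 0, 0, 1], [0.75, -0.63, 0, 0, 1], [0.75, -0.63, 0, 0, 1], [0.75, -0.63, 0, 0, 1], [0.75, -0.63, 0, 0, 1], [0.75, -0.63, 0, 0, 1], [0.75, -0.63, 0, 0, 1], [0.75, -0.63, 0, 0, 1], [0.75, -0.63, 0, 0, 1], [0.75, -0.63, 0, 0, 1], [0.75, -0.63, 0, 0, 1], [0.75, -0.63, 0, 0, 1], [0.75, -0.63, 0, 0, 1], [0.75, -0.63, 0, 0, 1], [0.75, -0.63, 0, 0, 1], [0.75, -0.63, 0, 0, 1]], newtons=50)

```text
t: 3.1
tool_pos: [0.5745, 0.1971, 0.2055]
tool_rot: [0.578, 3.088, 0.0]
force: [0.2, 1.0, -0.4]
opening: 1.0
grasp_force: 0.0
```

>>> apply_moves(rows=[[0, 0, 0, 0, 1], [0, 0, 0, 0, 1], [0, 0, 0, 0, 1]])

```text
t: 3.4
tool_pos: [0.5732, 0.1985, 0.2056]
tool_rot: [-0.576, -3.088, -0.001]
force: [-0.6, -0.6, 0.5]
opening: 1.002
grasp_force: 0.0
```

Run:
```python
from h import *
s=robot.state(); print(s["t"],s["tool_pos"],s["joints"],s["force"])
P=robot.read_camera("scene"); im=P["img"][:,:,::-1].copy()
u=proj(P,[[.575,.197,.163]])[0]; x0,y0=(u-40).astype(int)
c=cv2.resize(im[y0:y0+80,x0:x0+80],None,fx=7,fy=7,interpolation=cv2.INTER_CUBIC)
cv2.imwrite("pics/d.png",c)
for r in robot.landmark_of(P,"cap_top"): print(r["p"],atz(P,r["point"],.163))
```

```text
3.4 [0.57318392 0.19848987 0.20556387] [ 2.39605949e-01  2.14019083e-01  1.22697032e+00  5.50518485e-04
  1.70082607e+00 -9.62102340e-01] [-0.62937033 -0.56632587  0.51197621]
0.86 [0.57329188 0.19932302 0.163     ]
0.6 [0.76418214 0.22175451 0.163     ]
0.55 [0.55390977 0.16266319 0.163     ]
```

View pics/d.png

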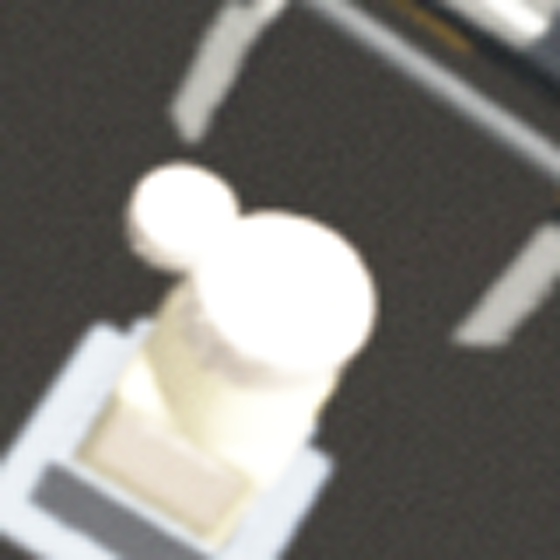

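The open fingers straddle the cap, with tips at crop pixels (190,140) and (480,345) and the cap at (288,292). The fresh landmark agrees with the TCP to 1 mm, so I'll descend.

>>> apply_moves(rows=[[0, 0, -0.5, 0, 1], [0, 0, -0.5, 0, 1], [0, 0, -0.5, 0, 1], [0, 0, -0.5, 0, 1], [0, 0, -0.5, 0, 1], [0, 0, -0.5, 0, 1], [0, 0, 0, 0, 1], [0, 0, 0, 0, 1]])

```text
t: 4.3
tool_pos: [0.5737, 0.1978, 0.1301]
tool_rot: [-0.578, -3.087, 0.0]
force: [-0.3, -0.3, -0.3]
opening: 0.998
grasp_force: 0.0
```

>>> apply_moves(rows=[[0, 0, 0, 0, 0.5], [0, 0, 0, 0, 0.5], [0, 0, 0, 0, 0.5], [0, 0, 0, 0, 0.5], [0, 0, 0, 0, 0.5]], newtons=10)

```text
t: 4.8
tool_pos: [0.5739, 0.1979, 0.1307]
tool_rot: [0.578, 3.088, 0.0]
force: [-1.3, 0.1, -0.6]
opening: 0.611
grasp_force: 0.0
```

>>> apply_moves(rows=[[0, 0, 0, 0, 0.4], [0, 0, 0, 0, 0.4], [0, 0, 0, 0, 0.4]], newtons=10)

```text
t: 5.1
tool_pos: [0.5738, 0.1977, 0.1306]
tool_rot: [0.578, 3.088, -0.0]
force: [0.0, -1.2, 1.0]
opening: 0.58
grasp_force: 10.0
```

>>> apply_moves(rows=[[0, 0, 0, 0, 0.3], [0, 0, 0, 0, 0.3], [0, 0, 0, 0, 0.3]], newtons=50)

```text
t: 5.4
tool_pos: [0.5738, 0.1978, 0.1307]
tool_rot: [0.578, 3.088, 0.0]
force: [-0.5, -0.9, 0.5]
opening: 0.577
grasp_force: 50.0
```

>>> apply_moves(rows=[[0, 0, -0.05, 0, 0.3], [0, 0, -0.05, 0, 0.3], [0, 0, -0.05, 0, 0.3], [0, 0, -0.05, 0, 0.3], [0, 0, -0.05, 0, 0.3], [0, 0, 0, 0, 0.3], [0, 0, 0, 0, 0.3]])

```text
t: 6.1
tool_pos: [0.5745, 0.1979, 0.1267]
tool_rot: [0.577, 3.085, 0.002]
force: [-2.7, -2.1, 8.4]
opening: 0.571
grasp_force: 50.0
```

>>> apply_moves(rows=[[0, 0, -0.05, 0, 0.3], [0, 0, -0.05, 0, 0.3], [0, 0, -0.05, 0, 0.3], [0, 0, 0, 0, 0.3], [0, 0, 0, 0, 0.3], [0, 0, 0, 0, 0.3]])

```text
t: 6.7
tool_pos: [0.5749, 0.1979, 0.1242]
tool_rot: [0.577, 3.084, 0.003]
force: [-2.9, -2.1, 12.4]
opening: 0.574
grasp_force: 50.0
```

>>> apply_moves(rows=[[0, 0, 0, 0.4, 0.3], [0, 0, 0, 0.6, 0.3], [0, 0, 0, 0.6, 0.3], [0, 0, 0, 0.6, 0.3], [0, 0, 0, 0.4, 0.3], [0, 0, 0, 0, 0.3]])

```text
t: 7.3
tool_pos: [0.5755, 0.1979, 0.1243]
tool_rot: [0.152, 3.132, 0.002]
force: [-1.6, -1.9, 11.5]
opening: 0.574
grasp_force: 50.0
```

Run:
```python
from h import *
s=robot.state(); print({k:np.round(v,3) for k,v in s.items()})
R=cv2.Rodrigues(np.array(s["tool_rot"]))[0];R0=cv2.Rodrigues(np.array([.578,3.088,0]))[0]
print(np.degrees(cv2.Rodrigues(R@R0.T)[0].ravel()))
```

```text
{'t': np.float64(7.3), 'joints': array([ 2.380e-01,  2.400e-01,  1.357e+00, -1.000e-03,  1.539e+00,
       -1.235e+00]), 'joint_vel': array([ 0.   ,  0.001, -0.   , -0.002, -0.002,  0.022]), 'joint_torque': array([  0.609, -32.693, -24.718,   0.468,  -0.675,  -0.083]), 'tool_pos': array([0.575, 0.198, 0.124]), 'tool_rot': array([1.520e-01, 3.132e+00, 2.000e-03]), 'force': array([-1.63 , -1.86 , 11.502]), 'ft_torque': array([-0.392,  0.357,  0.012]), 'grasp_force': np.float64(50.004), 'opening': np.float64(0.574)}
[ 2.08784597e-03 -3.50460223e-01  1.56487963e+01]
```

>>> apply_moves(rows=[[0, 0, -0.03, 0, 0.3], [0, 0, 0, 0.4, 0.3], [0, 0, 0, 0.6, 0.3], [0, 0, 0, 0.6, 0.3]])

```text
t: 7.7
tool_pos: [0.5754, 0.1978, 0.1238]
tool_rot: [-0.113, 3.134, 0.001]
force: [-2.7, -1.9, 12.9]
opening: 0.573
grasp_force: 50.0
```

Run:
```python
from h import *
s=robot.state(); print({k:np.round(s[k],3) for k in("tool_pos","force","ft_torque","opening","joint_torque")})
```

```text
{'tool_pos': array([0.575, 0.198, 0.124]), 'force': array([-2.706, -1.912, 12.9  ]), 'ft_torque': array([-0.386,  0.431, -0.137]), 'opening': np.float64(0.573), 'joint_torque': array([  0.873, -32.264, -24.584,   0.514,  -0.849,   0.43 ])}
```

>>> apply_moves(rows=[[0, 0, 0, 0.6, 0.3], [0, 0, 0, 0.6, 0.3], [0, 0, 0, 0.6, 0.3], [0, 0, 0, 0.6, 0.3], [0, 0, 0, 0.6, 0.3], [0, 0, 0, 0.6, 0.3], [0, 0, 0, 0.6, 0.3], [0, 0, 0, 0.6, 0.3], [0, 0, 0, 0.6, 0.3], [0, 0, 0, 0.6, 0.3], [0, 0, 0, 0, 0.3], [0, 0, 0, 0, 0.3]])

```text
t: 8.9
tool_pos: [0.5758, 0.1976, 0.1239]
tool_rot: [-1.072, 2.946, -0.003]
force: [-1.4, -2.9, 12.1]
opening: 0.573
grasp_force: 50.0
```

Run:
```python
from h import *
s=robot.state(); print({k:np.round(s[k],3) for k in("joints","tool_pos","force","ft_torque","opening","joint_torque")})
R=cv2.Rodrigues(np.array(s["tool_rot"]))[0];R0=cv2.Rodrigues(np.array([.578,3.088,0]))[0]
print(np.degrees(cv2.Rodrigues(R@R0.T)[0].ravel()))
```

```text
{'joints': array([ 2.380e-01,  2.400e-01,  1.357e+00, -1.000e-03,  1.537e+00,
       -2.031e+00]), 'tool_pos': array([0.576, 0.198, 0.124]), 'force': array([-1.375, -2.931, 12.059]), 'ft_torque': array([-0.417,  0.346,  0.009]), 'opening': np.float64(0.573), 'joint_torque': array([ 1.1250e+00, -3.2310e+01, -2.4332e+01,  6.4200e-01, -6.4000e-01,
        1.4000e-02])}
[-0.18536704 -0.36792706 61.19684105]
```

>>> apply_moves(rows=[[0, 0, 0.1, 0, 0.3], [0, 0, 0.1, 0, 0.3], [0, 0, 0.1, 0, 0.3], [0, 0, 0.1, 0, 0.3], [0, 0, 0.1, 0, 0.3], [0, 0, 0.1, 0, 0.3], [0, 0, 0.1, 0, 0.3], [0, 0, 0, 0, 0.3]])

```text
t: 9.7
tool_pos: [0.5734, 0.1979, 0.1366]
tool_rot: [1.075, -2.951, -0.001]
force: [-0.6, -1.3, -0.3]
opening: 0.572
grasp_force: 50.0
```

>>> apply_moves(rows=[[0, 0, 0.15, 0, 0.3], [0, 0, 0.2, 0, 0.3], [0, 0, 0.2, 0, 0.3], [0, 0, 0.2, 0, 0.3], [0, 0, 0.2, 0, 0.3], [0, 0, 0.2, 0, 0.3], [0, 0, 0.2, 0, 0.3], [0, 0, 0.2, 0, 0.3], [0, 0, 0.1, 0, 0.3], [0, 0, 0, 0, 0.3], [0, 0, 0, 0, 0.3], [0, 0, 0, 0, 0.3]])

```text
t: 10.9
tool_pos: [0.5736, 0.1978, 0.1781]
tool_rot: [1.074, -2.951, -0.0]
force: [-0.7, 0.8, -0.3]
opening: 0.573
grasp_force: 50.0
```

Run:
```python
from h import *
s=robot.state(); print({k:np.round(s[k],3) for k in("t","tool_pos","tool_rot","force","ft_torque","opening")})
P=robot.read_camera("scene"); im=P["img"][:,:,::-1].copy()
u=proj(P,[[.575,.197,.163]])[0]; x0,y0=(u-40).astype(int)
c=cv2.resize(im[y0:y0+80,x0:x0+80],None,fx=7,fy=7,interpolation=cv2.INTER_CUBIC)
cv2.imwrite("pics/e.png",c)
for q,z in(("bottle_mouth",.15),("bottle",.008),("stand",0)):
  for r in robot.landmark_of(P,q)[:2]: print(q,r["p"],atz(P,r["point"],z))
```

```text
{'t': np.float64(10.9), 'tool_pos': array([0.574, 0.198, 0.178]), 'tool_rot': array([ 1.074, -2.951, -0.   ]), 'force': array([-0.659,  0.829, -0.348]), 'ft_torque': array([ 0.063,  0.041, -0.021]), 'opening': np.float64(0.573)}
bottle_mouth 0.84 [0.57188601 0.20020022 0.15      ]
bottle 0.7 [0.57377181 0.19381568 0.008     ]
stand 0.72 [0.58094083 0.20545557 0.        ]
stand 0.63 [0.43639943 0.23853334 0.        ]
```

View pics/e.png

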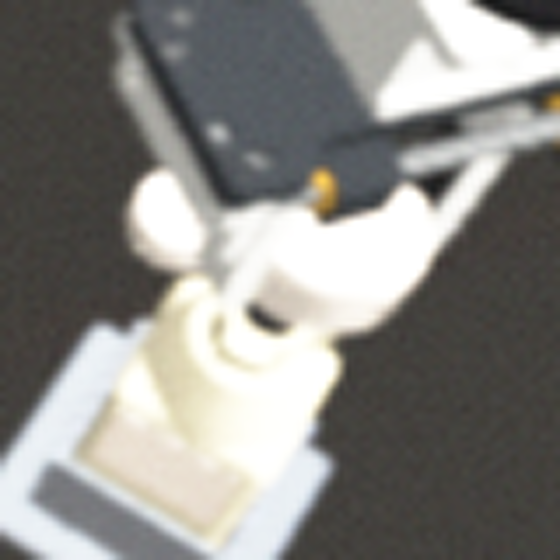

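The crop shows the cap in the gripper at (340,270), above the open neck at (250,340). The bottle is still seated in its stand. The cap clears the mouth by about 34 mm and is level, so I'm handing in.

```bash
python3 -c "
from bench import robot
print(robot.hand_in())"
```

```text
the job is handed in; nothing more can be done
None
```

I pressed the cap down, turned it about 61° anticlockwise and lifted it off; it was handed in held still and level about 34 mm above the open mouth, with the bottle still in its stand.

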